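# Fit the splined handle on the test press

## Robot

A 6-joint arm with a two-finger parallel gripper is mounted at the origin on the work surface. World frame = base frame: x ahead of the robot, y to its left, z up, the work surface at z = 0. Lengths are in mm, angles in rad, forces in N, time in s.
With the tool pointing down it reaches from about 350 to 875 mm from the base axis. Payload 4.2 kg.
Tool frame: the origin (TCP) lies midway between the tips of the shut fingers; the grasp point (between the pads) lies 19 mm behind it (arm.tcp_to_grasp is the distance from the TCP to the grasp point, in mm); z points along the fingers, y is the line along which they close (so a half turn about z gives the same grasp; the last joint's range is limited). The gripper opens to 85 mm and grips with 20 to 120 N. Pads are 22 mm wide; open, the fingers measure 114 mm over their backs; the gripper's body (76 mm by 85 mm) begins 54 mm behind the grasp point. The pads swing forward as they close: fully open they stand 13 mm farther back than shut.
Start: joints at [0.259, 0.385, 0.008, 0, -1.194, -0.259], TCP at [624.979, 0.025, 231.312] pointing down, gripper open.
Joint ranges: [-3.14, 3.14], [-1.21, 2.06], [-1.07, 1.41], [-3.16, 2.05], [-2.99, -0.16], [-3.1, 3.1]. Speed limits (rad/s): [2.79, 2.79, 3.14, 3.14, 3.14, 3.14].

## Interface

Orientations are given as a unit quaternion [x, y, z, w].
In Python, from bench import arm gives the robot as it stands.
- The arm moves only by the tool arm_command, never from a script. Its argument "rows" is a list of rows, each a list of 2 entries, a list of its own where there are three numbers: the shift along the tool's x, y, z as a fraction of full scale, then the turn, a rotation vector about the tool's x, y, z as a fraction of full scale. In form: [[[x, y, z], [wx, wy, wz]], ...]. A call has 1 to 5 rows; each row is the pose to reach, as a shift and turn from the pose commanded when the call began, along the tool's axes at that moment, turning the shorter way round; what a row does not reach only later rows make up. Full scale, the value 1, is 0.25 m for a shift and 180 degrees for a turn. A row lasts 1/10 s, in which the tool goes at most 50 mm and 8.59 degrees, less where a joint would pass 70% of its speed; a pose out of reach is approached as far as the arm can. A call with a number of a shift or a turn outside -1 to 1 is refused whole. A call with a gripper value outside its range is refused whole. "grip" is the opening, from 0 (shut) to 1 (fully open), set as the call begins (left out, the last holds). The fingers move at their own pace and stop on an object; the grip force is fixed at half the most. Time passes only in rows, so rows that repeat a pose let the fingers close. It gives the time, the measured TCP pose, the force, the opening and the grip force at its end, in the units of the state.
- arm.read_state(): the state, without advancing time (a new reading comes with each control period).
- arm.get_image(name): name is "scene" or "side" or "wrist"; returns (picture, depth): 420x560x3 uint8, blue, green, red; 420x560 float32, mm along the optical axis (not along the pixel's ray), 0 where there is no reading.
- arm.camera_info(name): a dict with "fx", "fy", "cx", "cy" (pixels), "extrinsics" (4x4, takes a point from camera to world coordinates). Camera axes: x right, y down, z forward; pixel columns grow to the right and rows downward; lengths in mm; the calibration is good to about 2 mm. The wrist camera is an equidistant fisheye: a pixel r from the principal point sees the ray r / f radians off the axis. A picture is of the moment at which its call begins: read the wrist's pose just before it. camera_info takes no time and is no camera call; for the wrist camera it gives the pose at the moment of the call.
- arm.job_done(): hands the job in; it is judged then, once.
Trained networks look in the newest picture that a camera, given by its name, has taken for a name from the list of things; names that differ only in an ending like _2 or _b are one class to them, and where a whole thing is asked for, a point or a joint stands for the part that bears it (a point fixed in the world has none). Each returns a list of dicts, best first, with "score" (0 to 1); they miss things now and then, are a little off and sometimes report something else, mostly with a low value. They report only what shows in the picture. A call takes as long as a camera call. They do not tell look-alikes from the thing itself.
- arm.spot_in(camera, query): "position" ([column, row] in pixels, amid what is visible of it).
The state is a dict: "clock": time; "joints": joint angles; "joint_vel": joint speeds; "joint_efforts": joint torques, N m; "position": TCP position; "ee_rot": TCP orientation; "contact_force": force on the tool from outside, world axes, zero at the start; "wrist_torque": the same for the moment, N m; "gripper_width": finger opening in mm; "grasp_force": force on a finger pad.
Only numpy, scipy, OpenCV 4.12 (cv2) and the standard library are available. Lean on these libraries where they do the work, as an engineer would, in place of code of your own. Each camera call takes 0.05 s, during which the arm holds its last target. There are 200 camera calls.

## Task

One of the three steel handles has a big toothed bore that fits the upright toothed shaft on the small test press. Put that handle on the shaft with the teeth meshing (rock it a little as you push if they catch), and push it down fully home, flat on the press's boss, before you let go. Leave the other two handles where they lie.

Things in the scene. Friction and masses are not known exactly. Their poses are not given: they have to be found in the camera images.
- handle: Steel eight-sided sleeve, upright, 54 mm across flats, 48 high, 0.35 kg, open through. Two wings at its foot along x: 16 mm wide, 12 high, to 52 mm from the axis. Grip: 22 mm wide outer flats facing +y and -y. Bore 44 mm wide with 4 teeth 7 mm wide, full height, wedge-shaped below, reaching in to 13 mm from the axis, 45 degrees off x and y. Origin: underside, on the axis; z up.
- plain_handle: Handle that does not fit, to be left alone: upright round steel sleeve 54 mm in diameter, 48 high, same wings along its x (to 52 mm from the axis), plain 26 mm bore without teeth. Origin: underside, on the axis; z up.
- small_handle: Handle that does not fit, to be left alone: upright eight-sided steel sleeve only 36 mm across flats, 36 high, wings along its x to 38 mm from the axis, toothed bore 28 mm wide. Origin: underside, on the axis; z up.
- shaft_seat (a point): Foot of the fixed upright shaft, on its axis, on the 68 mm black boss of the press (box 204 x 244 mm, 60 high, sides along x, y); the handle's underside rests here when home. Core 18 mm; 4 teeth 7 mm wide reach 18 mm out along +-x, +-y; wedge tops 42 mm up, cone tip 56 mm up. Teeth mesh with the handle's x along this x or y, +-15 degrees; sideways play 4 mm. z up.
Things that resemble listed ones, but are neither listed nor needed, are in the scene too. What is shaped like the handle but green or turquoise is not meant.

How it is judged:
By the outcome, as a careful person would: the job done as asked, in the order asked, and still so for the second after the job is handed in, with the robot touching nothing.
It also fails if it takes over 38 s, if anything falls off the work surface, if the arm or the gripper's body presses on something with over 40 N, if the wrist force passes 120 N, or if a joint passes its speed limit or range.

## Working session

There is one attempt and no reset: what is moved stays moved. The work goes in short steps, Python scripts to look and compute and a tool call to move; the robot and the scene stay as the last step left them, time stands still between calls to the robot, and variables do not carry over. Pictures are saved under pics/ and viewed, at most 10 in all, crops included, and the job is handed in when it is done.

Besides the shell and the picture viewer there is one more tool, called after "Request:" as a command line: name --argument value ..., lists and objects as JSON in quotes. arm_command: Moves the arm, as the interface text tells. Shift numbers are shares of 0.25 m and turn numbers shares of 180 degrees, none past 1 either way. Its arguments: {"type":"object","properties":{"rows":{"type":"array","items":{"type":"array"}},"grip":{"type":"number"}},"required":["rows"]}

```bash
mkdir -p pics
cat > h.py <<'E'
import numpy as np, cv2
from bench import arm
def look(n):
    ci=arm.camera_info(n); im,d=arm.get_image(n); return ci,im,d
def cloud(ci,d):
    v,u=np.mgrid[:d.shape[0],:d.shape[1]]
    P=np.stack([(u-ci['cx'])/ci['fx']*d,(v-ci['cy'])/ci['fy']*d,d],-1)
    E=np.array(ci['extrinsics']); return P@E[:3,:3].T+E[:3,3]
E
python3 - <<'E'
from h import *
for n in ('scene','side'):
    ci,im,d=look(n); cv2.imwrite(f'pics/{n}.png',im); np.save(n,cloud(ci,d))
    print(n,np.array(ci['extrinsics']).round(2).tolist(),ci['fx'])
    for q in ('handle','plain_handle','small_handle','shaft_seat'):
        for r in arm.spot_in(n,q)[:4]:
            c,w=map(int,r['position']); print(q,r['position'],round(r['score'],2),cloud(ci,d)[w,c].round())
s=arm.read_state(); print(s['clock'],s['ee_rot'],s['gripper_width'])
E
```

```text
scene [[-0.85, 0.35, -0.4, 836.33], [0.53, 0.57, -0.63, 611.25], [0.01, -0.75, -0.67, 596.86], [0.0, 0.0, 0.0, 1.0]] 383.4038728989887
handle [311.5, 280.4] 0.87 [545. 292.  49.]
handle [466.0, 319.7] 0.86 [376. 489.  47.]
handle [272.7, 338.2] 0.81 [649. 328.   2.]
handle [375.0, 254.9] 0.77 [403. 306.  48.]
plain_handle [296.9, 213.1] 0.84 [463. 130.  46.]
small_handle [217.3, 252.9] 0.62 [653. 133.  36.]
shaft_seat [191.1, 152.2] 0.59 [ 567. -182.   62.]
side [[1.0, -0.05, 0.06, 422.8], [-0.08, -0.74, 0.66, -686.94], [0.02, -0.67, -0.75, 990.09], [0.0, 0.0, 0.0, 1.0]] 475.07427350251004
handle [228.8, 139.8] 0.91 [352. 452.  46.]
handle [267.8, 155.4] 0.79 [468. 373.  45.]
handle [286.1, 183.7] 0.68 [515. 252.  46.]
handle [236.9, 185.4] 0.57 [374. 262.  36.]
plain_handle [264.1, 231.6] 0.72 [445.  86.  42.]
small_handle [335.5, 224.8] 0.58 [632. 102.  37.]
0.5 [-7.07085679e-01  7.07127880e-01  5.09535405e-05 -3.59382079e-05] 85.4884950740635
```

View pics/scene.png

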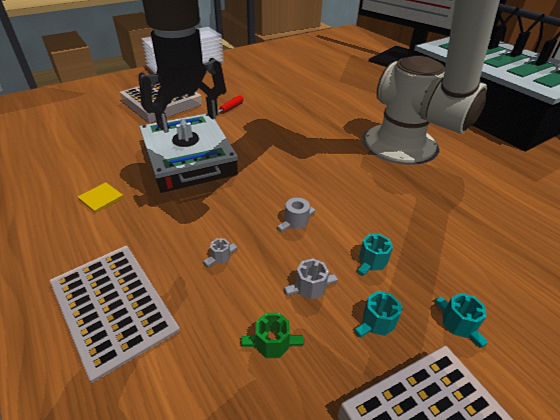

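View pics/side.png

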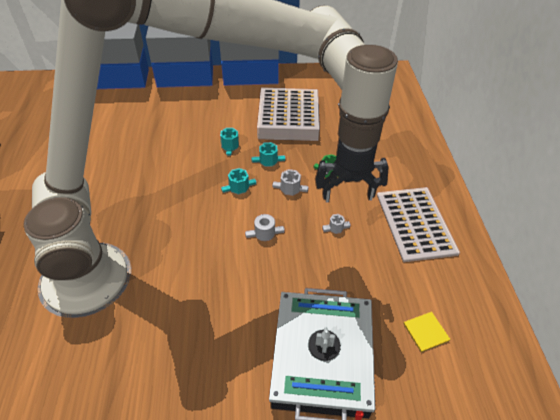

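The scene view shows the grey toothed handle at (312,280), with the plain one at (297,213), the small one at (220,251), and the shaft at (184,132). In the side view the handle is at (290,183) and the shaft at (325,343). Next I measure them from the depth.

Run:
```python
from h import *
for n,h,s in (('scene',(312,280),(184,132)),('side',(290,183),(325,343))):
    C=np.load(n+'.npy'); im=cv2.imread(f'pics/{n}.png').astype(int)
    v,u=np.mgrid[:420,:560]
    grey=(im.max(2)-im.min(2)<40)
    m=(np.hypot(u-h[0],v-h[1])<32)&grey&(C[...,2]>5)&(C[...,2]<60)
    P=C[m]; T=P[P[:,2]>43]; W=P[(P[:,2]<16)]
    print(n,len(P),'top',len(T),T.mean(0).round(1),T.min(0).round(),T.max(0).round(),cv2.minEnclosingCircle(T[:,:2].astype(np.float32)))
    c=np.array(cv2.minEnclosingCircle(T[:,:2].astype(np.float32))[0])
    D=W[:,:2]-c; r=np.hypot(*D.T); D=D[(r>34)&(r<60)]; a=np.arctan2(D[:,1],D[:,0]); print('wing ang',len(D),np.degrees(np.angle(np.exp(2j*a).mean())/2), np.degrees(a).round()[::8])
    m=(np.hypot(u-s[0],v-s[1])<30)&(C[...,2]>70)&(C[...,2]<140)
    P=C[m]; print('shaft',len(P),P.min(0).round(),P.max(0).round(),np.median(P,0).round())
    for z0 in (70,85,100,110):
        Q=P[(P[:,2]>z0)&(P[:,2]<z0+15)]; 
        if len(Q): print(z0,len(Q),Q.mean(0).round(),Q.min(0).round(),Q.max(0).round())
    m=(np.hypot(u-s[0],v-s[1])<75)&(abs(C[...,2]-60)<5); print('box',cv2.minAreaRect(C[m][:,:2].astype(np.float32)))
    m&=(im.max(2)<60); B=C[m]; print('boss',len(B),B.mean(0).round(1),B.min(0).round(),B.max(0).round())
```

```text
scene 1203 top 393 [530.6 277.8  48.2] [501. 247.  43.] [558. 305.  52.] ((529.6825561523438, 276.19110107421875), 29.044044494628906)
wing ang 161 -14.124863956391236 [176. 170. 168. 167. 161. 159. 156. 157. 156. -23. -22. -17. -13. -13.
 -14.  -6.  -5.  -8. -11.  -3.  -5.]
shaft 238 [ 537. -253.   71.] [ 573. -223.  125.] [ 559. -239.   94.]
70 68 [ 557. -237.   77.] [ 538. -249.   71.] [ 573. -223.   85.]
85 81 [ 557. -238.   92.] [ 537. -253.   85.] [ 573. -225.  100.]
100 73 [ 556. -239.  107.] [ 538. -251.  100.] [ 573. -225.  115.]
110 32 [ 556. -241.  116.] [ 548. -247.  110.] [ 564. -236.  125.]
box ((517.5901489257812, -464.3289794921875), (697.7750244140625, 203.7908477783203), 80.35462951660156)
boss 196 [ 568.  -172.8   62.7] [ 450. -367.   58.] [ 667. -115.   65.]
side 501 top 148 [527.5 272.4  47.5] [502. 245.  43.] [557. 303.  53.] ((528.3836669921875, 273.6680603027344), 29.864580154418945)
wing ang 64 -13.333518029132833 [161. 158. 172. 170. 180. -11. -10. -27.]
shaft 268 [ 535. -278.   70.] [ 571. -228.  124.] [ 552. -250.  102.]
70 62 [ 551. -253.   77.] [ 535. -278.   70.] [ 570. -245.   85.]
85 61 [ 552. -252.   92.] [ 536. -264.   85.] [ 570. -244.  100.]
100 123 [ 553. -248.  107.] [ 536. -264.  100.] [ 571. -228.  115.]
110 42 [ 553. -248.  116.] [ 547. -254.  111.] [ 561. -242.  124.]
box ((553.9478759765625, -245.282958984375), (246.8689422607422, 204.29376220703125), 80.44889831542969)
boss 108 [ 562.9 -232.9   63.4] [ 482. -334.   60.] [ 664. -119.   65.]
```

Handle: centre about (529,275), wings at −14°, top at 48. Shaft: about (554,−246), press yaw about −9.6°, tip at 124, so the seat is at about z=68. These match the given sizes. Now I go above the handle.

Request:
arm_command --rows '[[[-1.0,0.38,0.2],[0,0,-0.42]],[[-1.0,0.38,0.2],[0,0,-0.42]],[[-1.0,0.38,0.2],[0,0,-0.42]],[[-1.0,0.38,0.2],[0,0,-0.42]],[[-1.0,0.38,0.2],[0,0,-0.42]]]' --grip 1

```text
clock: 1.0
position: [536.8, 231.4, 185.3]
ee_rot: [0.918, -0.396, 0.0, -0.0]
contact_force: [1.3, 0.1, 0.7]
gripper_width: 85.7
grasp_force: 0.0
```

```bash
cat >> h.py <<'E'
from scipy.spatial.transform import Rotation as R
def goto(p,yawy):
    "shift/turn fractions to TCP p with tool down and tool y at world angle yawy deg"
    s=arm.read_state(); R0=R.from_quat(s['ee_rot']); a=np.radians(yawy)
    y=np.array([np.cos(a),np.sin(a),0]); z=np.array([0,0,-1.]); x=np.cross(y,z)
    R1=R.from_matrix(np.c_[x,y,z])
    print('t',s['clock'],'pos',np.round(s['position'],1),'F',np.round(s['contact_force'],1),'w',round(s['gripper_width'],1),'gf',s['grasp_force'])
    print('shift',(R0.inv().apply(np.array(p)-s['position'])/250).round(3),'turn',((R0.inv()*R1).as_rotvec()/np.pi).round(3))
E
python3 -c "
from h import *
goto([529,275,130],-104)"
```

```text
t 1.0 pos [536.8 231.4 185.3] F [1.3 0.1 0.7] w 85.7 gf 0.0
shift [-0.148 -0.097  0.221] turn [-0.    -0.    -0.182]
```

Request:
arm_command --rows '[[[-0.1,-0.05,0.18],[0,0,-0.18]],[[-0.1,-0.05,0.18],[0,0,-0.18]],[[-0.1,-0.05,0.18],[0,0,-0.18]],[[-0.1,-0.05,0.18],[0,0,-0.18]],[[-0.1,-0.05,0.18],[0,0,-0.18]]]'

```text
clock: 1.5
position: [529.7, 256.8, 140.3]
ee_rot: [0.992, -0.127, -0.0, 0.0]
contact_force: [0.3, -0.6, -0.1]
gripper_width: 85.4
grasp_force: 0.0
```

Run:
```python
from h import *
goto([529,275,120],-104)
im,_=arm.get_image('wrist'); cv2.imwrite('pics/w1.png',im)
ci=arm.camera_info('wrist'); E=np.linalg.inv(np.array(ci['extrinsics']))
def pix(p):
    q=E[:3,:3]@p+E[:3,3]; r=np.hypot(*q[:2]); k=ci['fx']*np.arctan2(r,q[2])/max(r,1e-9); return (ci['cx']+k*q[0],ci['cy']+k*q[1])
print('handle top centre predicted',pix(np.array([529,275,48.])))
for n in ('scene','side'):
    ci2,i2,d=look(n); C=cloud(ci2,d); np.save(n+'2',C); cv2.imwrite(f'pics/{n}2.png',i2)
    v,u=np.mgrid[:420,:560]
    s=(184,132) if n=='scene' else (325,343)
    P=C[(np.hypot(u-s[0],v-s[1])<45)&(C[...,2]>72)&(C[...,2]<140)]
    P=P[np.hypot(P[:,0]-554,P[:,1]+246)<40]
    print(n,len(P),P.min(0).round(),P.max(0).round())
    t=P[P[:,2]>112]; print('tip',t.mean(0).round(1),len(t))
    t=P[P[:,2]>90];a=np.radians(-9.6); Q=t[:,:2]@np.array([[np.cos(a),-np.sin(a)],[np.sin(a),np.cos(a)]]); 
    mid=(Q.min(0)+Q.max(0))/2; print('ext',Q.min(0).round(),Q.max(0).round(),(np.array([[np.cos(a),-np.sin(a)],[np.sin(a),np.cos(a)]])@mid).round(1))
    B=C[(C[...,2]>55)&(C[...,2]<75)&(np.hypot(C[...,0]-554,C[...,1]+246)<33)&(np.hypot(C[...,0]-554,C[...,1]+246)>22)]; print('boss z',np.percentile(B[:,2],[10,50,90]).round(1))
```

```text
t 1.5 pos [529.7 256.8 140.3] F [ 0.3 -0.6 -0.1] w 85.4 gf 0.0
shift [-0.021 -0.07   0.081] turn [ 0.     0.    -0.003]
handle top centre predicted (np.float64(257.7193698495248), np.float64(219.87496235768646))
scene 234 [ 538. -253.   72.] [ 573. -224.  123.]
tip [ 555.6 -241.   117.2] 25
ext [ 570. -154.] [ 606. -129.] [ 556.1 -237.8]
boss z [65.7 67.  68.5]
side 253 [ 536. -264.   73.] [ 572. -228.  124.]
tip [ 553.3 -247.7  116.8] 36
ext [ 569. -169.] [ 605. -131.] [ 553.7 -245.9]
boss z [63.8 66.  68.3]
```

View pics/w1.png

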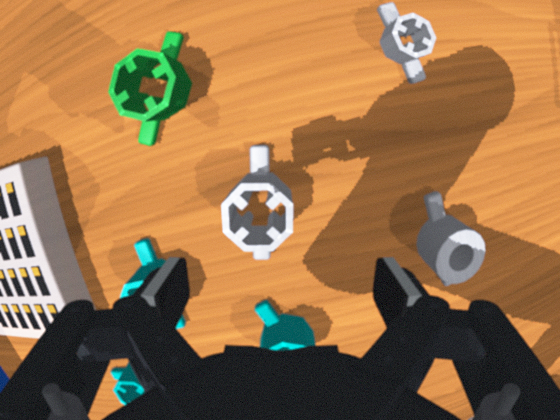

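The wrist view shows the grey toothed handle's rim centred at (257,216), against a predicted (258,220), and its wings are vertical in the picture. The pads straddle it, so I centre and descend.

Request:
arm_command --rows '[[[-0.02,-0.07,0.1],[0,0,0]],[[-0.02,-0.07,0.2],[0,0,0]],[[-0.02,-0.07,0.28],[0,0,0]],[[-0.02,-0.07,0.28],[0,0,0]]]'

```text
clock: 2.05
position: [527.7, 273.4, 67.5]
ee_rot: [0.992, -0.128, -0.002, 0.002]
contact_force: [-0.1, -0.8, -0.6]
gripper_width: 85.3
grasp_force: 0.0
```

```bash
python3 -c "
from h import *
goto([530,274.5,10],-104)"
```

```text
t 2.05 pos [527.7 273.4  67.5] F [-0.1 -0.8 -0.6] w 85.3 gf 0.0
shift [ 0.009 -0.008  0.23 ] turn [ 0.002  0.001 -0.004]
```

Request:
arm_command --rows '[[[0.008,-0.007,0.1],[0,0,0]],[[0.008,-0.007,0.18],[0,0,0]],[[0.008,-0.007,0.228],[0,0,0]],[[0.008,-0.007,0.228],[0,0,0]],[[0.008,-0.007,0.228],[0,0,0]]]'

```text
clock: 2.55
position: [532.4, 276.3, 14.4]
ee_rot: [0.992, -0.127, 0.001, -0.0]
contact_force: [0.1, 0.6, 0.9]
gripper_width: 85.8
grasp_force: 0.0
```

Request:
arm_command --rows '[[[0,0,0],[0,0,0]],[[0,0,0],[0,0,0]],[[0,0,0],[0,0,0]],[[0,0,0],[0,0,0]],[[0,0,0],[0,0,0]]]' --grip 0

```text
clock: 3.05
position: [532.2, 276.2, 14.7]
ee_rot: [0.992, -0.127, 0.001, -0.0]
contact_force: [-0.8, -0.6, 5.5]
gripper_width: 53.2
grasp_force: 65.5
```

Run:
```python
from h import *
goto([530,274.5,170],-104)
im,_=arm.get_image('wrist'); cv2.imwrite('pics/w2.png',im)
```

```text
t 3.05 pos [532.2 276.2  14.7] F [-0.8 -0.6  5.5] w 53.2 gf 65.47040051780641
shift [-0.006  0.008 -0.621] turn [-0.    -0.    -0.003]
```

View pics/w2.png

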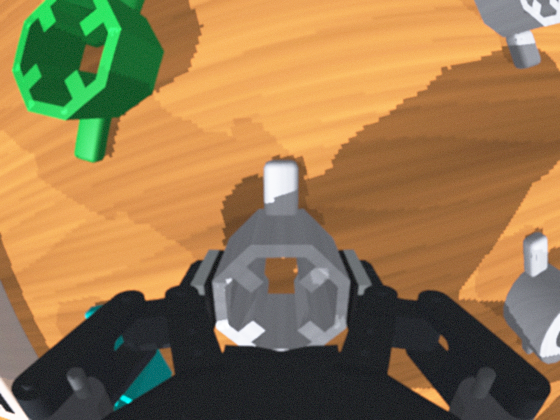

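The handle is gripped on its flats at 53 mm with 65 N, and its rim is square between the pads around (282,297). Now I lift and carry it.

Request:
arm_command --rows '[[[0,0,-0.12],[0,0,0]],[[0,0,-0.3],[0,0,0]],[[0,0,-0.48],[0,0,0]],[[0,0,-0.64],[0,0,0]],[[0,0,-0.64],[0,0,0]]]'

```text
clock: 3.6
position: [534.5, 278.0, 179.7]
ee_rot: [0.992, -0.127, 0.005, -0.005]
contact_force: [0.2, 0.6, -4.3]
gripper_width: 53.3
grasp_force: 65.3
```

```bash
python3 -c "
from h import *
goto([555,-246,170],-99.6)"
```

```text
t 3.6 pos [534.5 278.  179.7] F [ 0.2  0.6 -4.3] w 53.3 gf 65.33521870616823
shift [0.607 2.008 0.024] turn [-0.003 -0.003 -0.028]
```

Request:
arm_command --rows '[[[0.05,0.16,0.01],[0,0,-0.01]],[[0.11,0.34,0.01],[0,0,-0.02]],[[0.17,0.52,0.01],[0,0,-0.028]],[[0.23,0.7,0.01],[0,0,-0.028]],[[0.29,0.88,0.01],[0,0,-0.028]]]'

```text
clock: 4.1
position: [544.7, 42.9, 168.9]
ee_rot: [0.996, -0.084, -0.002, 0.0]
contact_force: [1.7, -0.7, -4.3]
gripper_width: 53.3
grasp_force: 65.3
```

```bash
python3 -c "
from h import *
goto([555,-246,170],-99.6)"
```

```text
t 4.1 pos [544.7  42.9 168.9] F [ 1.7 -0.7 -4.3] w 53.3 gf 65.30685869045556
shift [ 0.233  1.133 -0.004] turn [ 0.     0.001 -0.   ]
```

Request:
arm_command --rows '[[[0.04,0.19,-0.01],[0,0,0]],[[0.08,0.38,-0.01],[0,0,0]],[[0.12,0.57,-0.01],[0,0,0]],[[0.16,0.76,-0.01],[0,0,0]],[[0.2,0.92,-0.01],[0,0,0]]]'

```text
clock: 4.6
position: [555.6, -192.2, 171.1]
ee_rot: [0.996, -0.084, -0.002, -0.001]
contact_force: [1.0, 0.3, -3.9]
gripper_width: 53.2
grasp_force: 65.3
```

```bash
python3 -c "
from h import *
goto([555,-246,170],-99.6)"
```

```text
t 4.6 pos [ 555.6 -192.2  171.1] F [ 1.   0.3 -3.9] w 53.2 gf 65.34862435888499
shift [0.034 0.212 0.004] turn [-0.     0.001 -0.   ]
```

Request:
arm_command --rows '[[[0.015,0.09,0],[0,0,0]],[[0.03,0.18,0],[0,0,0]],[[0.03,0.19,0],[0,0,0]],[[0.03,0.19,0],[0,0,0]],[[0.03,0.19,0],[0,0,0]]]'

```text
clock: 5.1
position: [556.2, -237.6, 172.2]
ee_rot: [0.997, -0.084, -0.001, -0.0]
contact_force: [1.1, 0.3, -3.8]
gripper_width: 53.6
grasp_force: 65.5
```

Run:
```python
from h import *
goto([555,-246,170],-99.6)
im,_=arm.get_image('wrist'); cv2.imwrite('pics/w3.png',im)
p=np.array(arm.read_state()['position'])
I=[]
for n in ('scene','side'):
    ci,i,d=look(n); C=cloud(ci,d); np.save(n+'3',C); I.append(i)
    g=(i.astype(int).max(2)-i.min(2)<40)
    H=C[(np.hypot(C[...,0]-p[0],C[...,1]-p[1])<60)&(C[...,2]>147)&(C[...,2]<212)&g]
    a=np.radians(-9.6); M=np.array([[np.cos(a),np.sin(a)],[-np.sin(a),np.cos(a)]])
    Q=(H[:,:2]-p[:2])@M.T
    for lo,hi in ((150,155),(155,160),(160,165),(165,172),(172,185)):
        k=(H[:,2]>lo)&(H[:,2]<hi)
        if k.sum(): print(n,lo,k.sum(),'x',np.percentile(Q[k,0],[0,5,95,100]).round(1),'y',np.percentile(Q[k,1],[0,5,95,100]).round(1))
    S=C[(np.hypot(C[...,0]-554,C[...,1]+246)<30)&(C[...,2]>75)&(C[...,2]<128)]
    Q=(S[:,:2]-p[:2])@M.T; print('shaft',len(S),Q.min(0).round(1),Q.max(0).round(1),S[:,2].max())
a,b=I; c=lambda i,x,y:cv2.resize(i[y:y+150,x:x+190],None,fx=4,fy=4)[:300*2]
cv2.imwrite('pics/s3.png',cv2.resize(np.hstack([a[30:230,90:290],b[220:420,220:420]]),None,fx=2,fy=2))
```

```text
t 5.1 pos [ 556.2 -237.6  172.2] F [ 1.1  0.3 -3.8] w 53.6 gf 65.46010207850486
shift [0.001 0.034 0.009] turn [-0.     0.001  0.   ]
scene 155 10 x [-46.9 -45.6  22.8  23.6] y [ 4.6  5.3 24.  24.3]
scene 160 77 x [-52.1 -47.5  44.8  48.7] y [-4.1  5.8 28.  30.1]
scene 165 147 x [-52.6 -47.8  44.7  48.9] y [-6.3 -2.6 28.  30.7]
scene 172 114 x [-49.5 -27.3  23.8  38.3] y [-12.2   4.8  35.4  38.7]
shaft 220 [-18.6 -11.3] [17.6 14.6] 122.61475188836579
side 155 16 x [-54.7 -32.4  31.7  46.1] y [-27.6 -27.4  -6.9  -6.6]
side 160 39 x [-52.7 -49.1  42.4  47.6] y [-28.7 -27.9  -7.3  -7.1]
side 165 223 x [-55.6 -53.2  45.   47.4] y [-29.6 -19.2   5.8  12.1]
side 172 73 x [-51.9 -38.9  37.7  44.7] y [-38.8 -33.8  11.9  23.7]
shaft 221 [-19.3 -28.1] [16.4 -4.2] 124.37733414208628
```

View pics/s3.png

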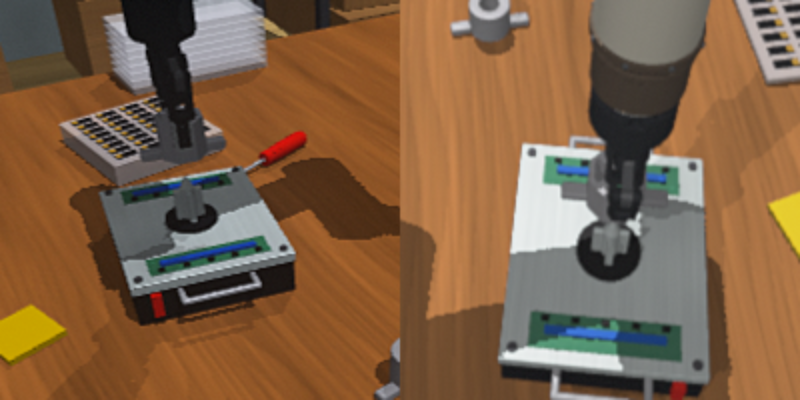

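View pics/w3.png

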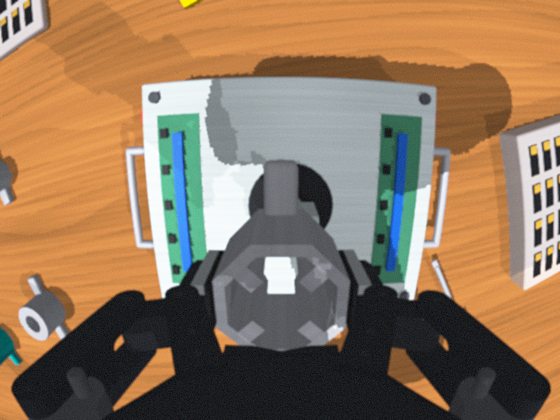

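The views show the handle level above the press, short of the shaft in y. In the wrist picture the boss spans columns 249–333 near row 205, and the handle is centred at column 281. One quick check of the shaft y from the wrist ray.

Run:
```python
from h import *
ci=arm.camera_info('wrist'); E=np.array(ci['extrinsics'])
im=cv2.imread('pics/w3.png')
def ray(u,v,z):
    a=np.array([(u-ci['cx'])/ci['fx'],(v-ci['cy'])/ci['fy']]); t=np.hypot(*a)
    d=E[:3,:3]@np.array([*(a/t*np.sin(t)),np.cos(t)]); return E[:3,3]+d*(z-E[2,3])/d[2]
# boss edge pixels
m=(im.max(2)<45).astype(np.uint8); 
pts=[]
for v in range(170,236,4):
    r=[u for u in range(235,350) if m[v,u]]
    if r: pts+= [(max(r),v)] + ([(min(r),v)] if min(r)<268 else [])
W=np.array([ray(u,v,67)[:2] for u,v in pts])
from scipy.optimize import least_squares
s=least_squares(lambda q:np.hypot(*(W-q).T)-34,[555,-245],loss='soft_l1'); print('boss centre',s.x.round(1),(np.hypot(*(W-s.x).T)-34).round(1))
for u,v,z in ((281,165,155+12),): print('wing tip',ray(u,v,169))
print('tcp',arm.read_state()['position'])
```

```text
boss centre [ 557.5 -243.1] [-0.1 -0.2 -0.3  0.3  0.1  0.3  0.   0.2 -0.2 -0.2  0.1 -0.1  0.1 -0.2
  0. ]
wing tip [ 605.00587516 -245.75785498  169.        ]
tcp [ 556.82863164 -237.43868599  173.19858991]
```

Request:
arm_command --rows '[[[0.01,0.025,0.02],[0,0,0]],[[0.01,0.025,0.08],[0,0,0]],[[0.01,0.025,0.14],[0,0,0]],[[0.01,0.025,0.18],[0,0,0]],[[0.01,0.025,0.18],[0,0,0]]]'

```text
clock: 5.75
position: [557.2, -244.7, 126.4]
ee_rot: [0.996, -0.084, -0.002, -0.0]
contact_force: [-0.4, -0.2, -3.5]
gripper_width: 53.1
grasp_force: 65.4
```

Run:
```python
from h import *
goto([559.5,-244,82],-99.6)
I=[]
im,_=arm.get_image('wrist'); I.append(im[180:360,190:370])
for n in ('scene','side'):
    ci,i,d=look(n); C=cloud(ci,d); p=np.array(arm.read_state()['position'])
    I.append(i[70:160,140:230] if n=='scene' else i[280:370,280:370])
    a=np.radians(-9.6); M=np.array([[np.cos(a),np.sin(a)],[-np.sin(a),np.cos(a)]])
    D=(C[...,:2]-p[:2])@M.T; z=C[...,2]
    w=(abs(D[...,0])<60)&(abs(D[...,1])<12)&(z>p[2]-16)&(z<p[2]+1); q=D[w][:,0]; print(n,'wings',np.sort(q)[[0,1,2,-3,-2,-1]].round(1))
    s=(abs(D[...,0])<30)&(abs(D[...,1])<30)&(z>72)&(z<p[2]-18); q=D[s]; print('shaft',len(q),q.min(0).round(1),q.max(0).round(1))
cv2.imwrite('pics/s4.png',np.hstack([cv2.resize(x,(266,266)) for x in I]))
```

```text
t 5.75 pos [ 557.2 -244.7  126.4] F [-0.4 -0.2 -3.5] w 53.1 gf 65.40342050604522
shift [ 0.009 -0.004  0.178] turn [-0.     0.001  0.   ]
scene wings [-54.9 -54.9 -54.7  47.8  48.2  48.3]
shaft 159 [-22.   -2.5] [14.2 20.8]
side wings [-55.2 -55.1 -54.9  46.9  46.9  47.1]
shaft 29 [-21.7 -20.5] [-1.5 14.4]
```

View pics/s4.png

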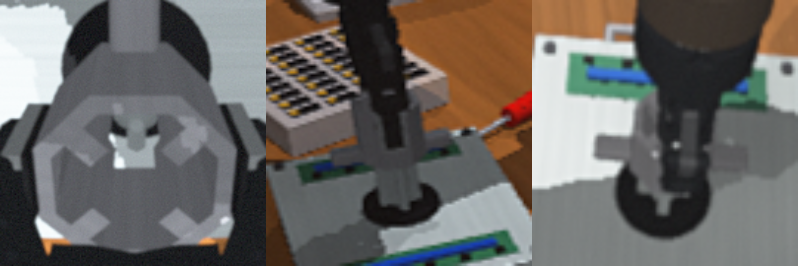

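The tip sits inside the bore at picture centre (135,130), and handle and shaft agree within about 1 mm in both views. I push down in steps.

Request:
arm_command --rows '[[[0,0,0.02],[0,0,0]],[[0,0,0.04],[0,0,0]],[[0,0,0.06],[0,0,0]],[[0,0,0.07],[0,0,0]],[[0,0,0.07],[0,0,0]]]'

```text
clock: 6.4
position: [557.9, -244.9, 110.2]
ee_rot: [0.996, -0.084, -0.001, -0.0]
contact_force: [-0.0, -0.5, -3.9]
gripper_width: 53.1
grasp_force: 65.4
```

Request:
arm_command --rows '[[[0,0,0.025],[0,0,0]],[[0,0,0.05],[0,0,0]],[[0,0,0.075],[0,0,0]],[[0,0,0.09],[0,0,0]],[[0,0,0.09],[0,0,0]]]'

```text
clock: 6.9
position: [557.7, -244.9, 87.4]
ee_rot: [0.996, -0.084, -0.001, -0.0]
contact_force: [-0.8, 0.1, -3.8]
gripper_width: 53.1
grasp_force: 65.4
```

Request:
arm_command --rows '[[[0,0,0.008],[0,0,0]],[[0,0,0.015],[0,0,0]],[[0,0,0.022],[0,0,0]],[[0,0,0.022],[0,0,0]]]'

```text
clock: 7.3
position: [558.1, -245.0, 82.7]
ee_rot: [0.996, -0.084, -0.0, -0.0]
contact_force: [0.2, 0.3, -3.7]
gripper_width: 53.6
grasp_force: 65.4
```

Request:
arm_command --rows '[[[0,0,0.006],[0,0,0]],[[0,0,0.012],[0,0,0]],[[0,0,0.012],[0,0,0]]]'

```text
clock: 7.6
position: [558.5, -245.1, 80.8]
ee_rot: [0.997, -0.083, 0.0, 0.0]
contact_force: [-1.4, 1.0, 1.5]
gripper_width: 53.0
grasp_force: 66.0
```

Request:
arm_command --rows '[[[0,0,0.008],[0,0,0]],[[0,0,0.012],[0,0,0]],[[0,0,0.012],[0,0,0]]]'

```text
clock: 7.9
position: [558.5, -245.1, 80.7]
ee_rot: [0.997, -0.083, 0.001, 0.0]
contact_force: [-7.1, 4.2, 15.1]
gripper_width: 53.0
grasp_force: 67.9
```

There is a firm stop at TCP 80.7, so the underside is at about z=66, which is the boss height: home. I ease off the push, then open.

Request:
arm_command --rows '[[[0,0,-0.008],[0,0,0]],[[0,0,-0.01],[0,0,0]]]'

```text
clock: 8.1
position: [558.5, -245.1, 80.8]
ee_rot: [0.997, -0.083, 0.001, 0.0]
contact_force: [-2.8, 2.8, 6.4]
gripper_width: 53.2
grasp_force: 66.5
```

Request:
arm_command --rows '[[[0,0,0],[0,0,0]],[[0,0,0],[0,0,0]],[[0,0,0],[0,0,0]],[[0,0,0],[0,0,0]],[[0,0,0],[0,0,0]]]' --grip 1

```text
clock: 8.6
position: [558.3, -245.1, 79.1]
ee_rot: [0.997, -0.084, -0.0, 0.0]
contact_force: [-0.0, -0.8, -0.1]
gripper_width: 85.4
grasp_force: 0.0
```

Request:
arm_command --rows '[[[0,0,-0.06],[0,0,0]],[[0,0,-0.16],[0,0,0]],[[0,0,-0.3],[0,0,0]],[[0,0,-0.44],[0,0,0]],[[0,0,-0.5],[0,0,0]]]'

```text
clock: 9.1
position: [559.9, -245.6, 208.4]
ee_rot: [0.997, -0.083, 0.003, 0.001]
contact_force: [0.0, -0.4, -0.2]
gripper_width: 85.4
grasp_force: 0.0
```

Run:
```python
from h import *
goto([558,-245,200],-99.6)
im,_=arm.get_image('wrist'); I=[cv2.resize(im[100:380,140:420],(266,266))]
for n in ('scene','side'):
    ci,i,d=look(n); C=cloud(ci,d)
    I.append(cv2.resize(i[70:170,130:230] if n=='scene' else i[280:380,280:380],(266,266)))
    r=np.hypot(C[...,0]-555,C[...,1]+245); z=C[...,2]
    q=z[(r<31)&(r>21)&(z>100)&(z<150)]; print(n,'rim z',np.percentile(q,[5,50,95]).round(1),'max',z[(r<10)&(z<150)].max())
    q=C[(r>35)&(r<50)&(z>71)&(z<100)]
    for s in (1,-1):
        k=q[(q[:,0]-555)*s>0]; print('wing',s,len(k),np.percentile(k[:,2],[50,95]).round(1))
cv2.imwrite('pics/s5.png',np.hstack(I))
```

```text
t 9.1 pos [ 559.9 -245.6  208.4] F [ 0.  -0.4 -0.2] w 85.4 gf 0.0
shift [-0.008 -0.001  0.034] turn [ 0.    -0.002  0.   ]
scene rim z [101.  111.4 115.7] max 123.364854172521
wing 1 31 [77.6 80. ]
wing -1 31 [78.1 80.1]
side rim z [101.3 112.7 116.3] max 123.21588840761342
wing 1 56 [77.5 79.9]
wing -1 59 [77.1 80.5]
```

View pics/s5.png

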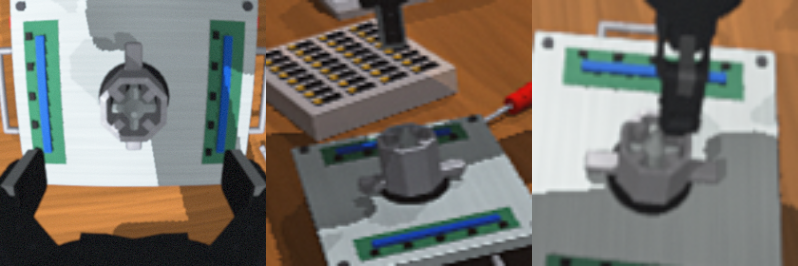

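The handle sits meshed on the shaft in all three views. Its rim is at about 115, the tip is 8 mm above that, and both wing tops are level at about 79. All of this fits fully home.

```bash
python3 -c "
from bench import arm
print(arm.job_done())"
```

```text
the job is handed in; nothing more can be done
None
```

The grey toothed handle is meshed on the shaft and pushed fully home, flat on the boss. I then released it, left the other two handles untouched, and handed the job in at about 9 s on the robot's clock.

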